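# Level the platform with the spirit level that fits

### The arm

A 7-joint arm with a two-finger parallel gripper is mounted at the origin on a cart in front of the work surface, level with it; the furniture and walls round the work are solid. World frame = base frame: x ahead of the robot, y to its left, z up, the work surface at z = 0. Lengths are in mm, angles in rad, forces in N, time in s.
With the tool pointing down it reaches from about 400 to 875 mm from the base axis. Payload 4.4 kg.
Tool frame: the origin (TCP) lies midway between the tips of the shut fingers; the grasp point (between the pads) lies grasp_offset behind it (grasp_offset is the distance from the TCP to the grasp point, in mm); z points along the fingers, y is the line along which they close (so a half turn about z gives the same grasp; the last joint's range is limited). The gripper opens to 85 mm and grips with 20 to 120 N. Pads are 22 mm wide; open, the fingers measure 114 mm over their backs; the gripper's body (76 mm by 85 mm) begins 54 mm behind the grasp point. The pads swing forward as they close: fully open they stand 13 mm farther back than shut.
Start: joints at [1.112, 0.628, 0.038, 1.517, -0.027, 0.996, -0.02], TCP at [248.834, -600.5, 211.113] pointing down, gripper open.
Joint ranges: [-3.06, 3.06], [-0.37, 2.12], [-1.25, 1.32], [0.18, 2.47], [-1.1, 4.24], [0.23, 1.98], [-2.94, 2.94]. Speed limits (rad/s): [2.57, 2.57, 3.14, 3.14, 3.14, 3.14, 3.14].

### API

Orientations are given as [roll, pitch, yaw] about the fixed x, y, z axes, in that order (R = Rz(yaw) Ry(pitch) Rx(roll)).
In Python, from cell import * gives the robot as it stands. The module is installed in compiled form; this text tells all that it offers.
- The arm moves only by the shell command python3 -m jog 'ROWS'. ROWS is a JSON object of lists of equal length, an entry for each row: "angular": the turn, a rotation vector about the tool's x, y, z in degrees, a list of three; "travel": the shift along the tool's x, y, z in cm, a list of three; "fingers": the closure, from 0 (fully open) to 1 (shut). In form: {"angular": [[rx, ry, rz], ...], "travel": [[tx, ty, tz], ...], "fingers": [fingers, ...]}. A call has 1 to 5 rows; each row is the pose to reach, as a shift and turn from the pose commanded when the call began, along the tool's axes at that moment; what a row does not reach only later rows make up. A row lasts 1/8 s, in which the tool goes at most 62.5 mm and 10.7 degrees, less where a joint would pass 70% of its speed; a pose out of reach is approached as far as the arm can. A call with a gripper value outside its range is refused whole. The fingers move at their own pace and stop on an object; the grip force is fixed at half the most. Time passes only in rows, so rows that repeat a pose let the fingers close. It gives the time, the measured TCP pose, the force and the opening at its end, in the units of the state.
- read_state(): the state, without advancing time (a new reading comes with each control period).
- get_image(name): name is "scene" or "top"; returns the picture (420x560x3 uint8, red, green, blue); there is no depth.
- camera_model(name): a dict with "mtx" (3x3 intrinsics, pixels), "T" (4x4, takes a point from camera to world coordinates). Camera axes: x right, y down, z forward; pixel columns grow to the right and rows downward; lengths in mm; the calibration is good to about 2 mm. A picture is of the moment at which its call begins. camera_model takes no time and is no camera call.
- finish_job(): hands the job in, once; it reports no verdict.
The state is a dict: "clock": time; "qpos": joint angles; "qd": joint speeds; "tau": joint torques, N m; "eef_pos": TCP position; "tool_rot": TCP orientation; "force": force on the tool from outside, world axes, zero at the start; "torque": the same for the moment, N m; "width": finger opening in mm.
Only numpy, scipy, OpenCV 4.12 (cv2) and the standard library are available. Lean on these libraries where they do the work, as an engineer would, in place of code of your own. Each camera call takes 0.05 s, during which the arm holds its last target. There are 200 camera calls.

### The job

Of the three spirit levels, take the one whose length fits the pocket of the levelling platform and lay it down fully home in that pocket; leave the other two where they lie. Then push the platform's black knob fully down against its spring and turn it until the level's bubble stands still midway between the two black lines. Finish while still holding the knob pushed down with the bubble centred: do not let go, and disturb nothing else on the bench.

Things in the scene. Friction and masses are not known exactly. Their poses are not given: they have to be found in the camera images.
- level_1: spirit level 24 x 80 mm and 27 mm high: yellow bar with black ends and a green vial on top with two black lines. Origin: centre of underside; y along its length, z up. Too short for the pocket. Weighs about 0.12 kg like the others. Lies on the bench between the aluminium vacuum pot and the big shaker (a fixed, tall machine that begins at x 0.43, y -0.41, farther right).
- level_2: spirit level of the same look and section, 24 x 100 mm and 27 mm high; the one that fits the pocket. Origin: centre of underside; y along its length, z up. Either way round is right. Take it across its 24 mm width at mid-length.
- level_3: spirit level of the same look and section, 24 x 120 mm and 27 mm high; too long for the pocket. Origin: centre of underside; y along its length, z up.
- bubble_2 (a joint): the white bubble in level_2 (15 mm long, seen in the green vial): m, 0 = midway between the two black lines, positive toward the level's own +y, ends of travel at -0.018 and 0.018. It runs toward the higher end, 0.3 m per rad of slope (0.3 mm per mrad), and settles in about 0.5 s.
- stand: the levelling platform's grey base, 92 x 246 mm, fixed to the bench; origin under its middle, y along it toward the hinges. Two plates are hinged at its +y end: a dark lower one with the knob at its free end, and above it an aluminium one, 72 x 136 mm, with the pocket. With the knob not pressed, springs lift the lower plate off its foot, 9 mm at the knob, and tip everything up by 0.045 rad.
- pocket (a point): floor centre of the pocket on the aluminium plate, about 50 mm above the bench; x across, y along it toward the hinge (knob on the -y side), z normal to the plate. Pocket 106 x 30 mm inside black ribs 6 mm high: one at each end, side ribs only on the outer 25 mm at each end; the middle 56 mm is open at both sides for the fingers.
- knob_grip (a point): centre of the knob's upright grip bar, on the knob's axis, 125 mm from the pocket centre toward its -y. Bar 14 mm thick (local x), 46 mm long (local y), 26 mm high; this point is 13 mm below its top and 12 mm above the top of the 52 mm wide disc under it. Take it across the 14 mm from above; fingertips may push on the disc. z: the knob's axis, up.
- knob (a joint): turn of the knob, rad, positive clockwise seen from above (-0.7 to 1.5), starts at 0.7 to 1.1. Turning it anticlockwise (to smaller values) lowers the knob-side end of the aluminium plate by 0.06 rad of slope per rad; the knob itself keeps its height. Pressed, the plate is level at some value from -0.3 to 0.3, new each time: read the bubble. Takes about 0.2 Nm; stays where left.
- knob_press (a joint): how far the knob is pushed into its collar, m: 0 up, 0.006 fully down; the red band on its stem sinks away. Spring 1.2 N per mm, about 8 N fully down. Pushing first brings the sprung lower plate down 9 mm at the knob (2 to 3 N) until its foot stands on the base, then sinks the knob. The bubble reads true only with the foot down.
- weight: bystander: brass weight 31 mm wide, 47 mm high; origin at the centre of its underside, z up; stands behind the platform
- vial: bystander: sample vial with blue cap, 28 mm wide, 66 mm high; origin at the centre of its underside, z up; stands behind the platform
- gauge: bystander: round pressure gauge lying on its back, 67 x 50 x 27 mm; origin at its underside; left of the platform
- timer: bystander: white bench timer 56 x 64 x 18 mm; origin at the centre of its underside; behind the spirit levels. (Also: the fixed vacuum pot between levels and platform is 217 mm across, axis at x 0.48, y -0.02, 0.28 m high with its lid fittings; carry the level over it at 0.32 m or more.)

How it is judged (in metres and radians):
On the way:
1. the level that fits lies fully home in the pocket, let go (z of level_2 in the frame of pocket between -0.0025 and 0.0025 m and x of level_2 in the frame of pocket between -0.005 and 0.005 m and y of level_2 in the frame of pocket between -0.005 and 0.005 m and angle between the z axis of level_2 and the z axis of pocket, either way round below 0.03 rad and contact force between the fingers and level_2 below 0.1 N), for 0.2 s.
At the end, for the whole second after the job is handed in: Fingers hold the knob at least 4 mm down (of 6), the bubble of the 100 mm level rests within 4 mm of the middle, and that level lies untouched, flat on the pocket floor, within 5 mm of its centre. Other levels and bystanders within 30 mm of their start, weight and vial upright (all of step 1 and value of joint knob_press above 0.004 m and contact force between the fingers and knob above 2 N and value of joint bubble_2 between -0.004 and 0.004 m and velocity of joint bubble_2 between -0.005 and 0.005 m/s and distance of each of level_1, level_3, weight, vial, gauge, timer from where it was at the start of the episode below 0.03 m and angle between each of weight, vial's own z axis and vertical below 0.2 rad); the arm keeps its last pose, push and grip.
It fails at once if a level that does not fit was moved (distance of any of level_1, level_3 from where it was at the start of the episode above 0.03 m).
It fails at once if a bystander was disturbed or tipped (distance of any of weight, vial, gauge, timer from where it was at the start of the episode above 0.03 m or angle between any of weight, vial's own z axis and vertical above 0.5 rad).
It also fails if it takes over 67 s, if anything falls off the work surface, if the arm or the gripper's body presses on something with over 40 N, if the wrist force passes 120 N, or if a joint passes its speed limit or range.

## Working session

There is one attempt and no reset: what is moved stays moved. The work goes in short steps, Python scripts to look and compute and a shell command to move; the robot and the scene stay as the last step left them, time stands still between calls to the robot, and variables do not carry over. Pictures are saved under pics/ and viewed, on a budget of 10 in all, crops included, one or two more only if the job needs it, and the job is handed in when it is done.

```bash
mkdir -p pics; ls; python3 - <<'E'
from cell import *
import cv2,numpy as np
np.set_printoptions(precision=4,suppress=True)
print(read_state())
for n in("scene","top"):
    m=camera_model(n);print(n,m["mtx"],m["T"])
    cv2.imwrite(f"pics/{n}0.png",get_image(n)[:,:,::-1])
E
```

```text
pics
{'clock': 0.0, 'qpos': array([ 1.1122,  0.6293,  0.0384,  1.5184, -0.027 ,  0.9963, -0.02  ]), 'qd': array([-0.0014, -0.0016, -0.0005,  0.0019,  0.0006,  0.0019, -0.0008]), 'tau': array([  0.0024, -56.3409,   1.2267, -19.3442,   0.0108,   0.0105,
         0.    ]), 'eef_pos': array([ 248.5752, -599.864 ,  210.1901]), 'tool_rot': array([-3.1397,  0.    ,  0.3928]), 'force': array([ 0.4175,  0.3694, -0.1952]), 'torque': array([-0.015 , -0.0643,  0.0275]), 'width': 85.77509599452586}
scene [[541.1561   0.     269.2658]
 [  0.     541.1561 212.0056]
 [  0.       0.       1.    ]] [[  -0.8507   -0.254     0.4603 -253.6971]
 [  -0.5256    0.3903   -0.756  1408.88  ]
 [   0.0124   -0.885    -0.4655  898.615 ]
 [   0.        0.        0.        1.    ]]
top [[399.086    0.     277.2878]
 [  0.     399.086  210.1814]
 [  0.       0.       1.    ]] [[   0.0026   -0.9979    0.0649  447.0309]
 [  -1.       -0.003    -0.0058   78.2714]
 [   0.006    -0.0648   -0.9979 1156.8921]
 [   0.        0.        0.        1.    ]]
```

View pics/top0.png

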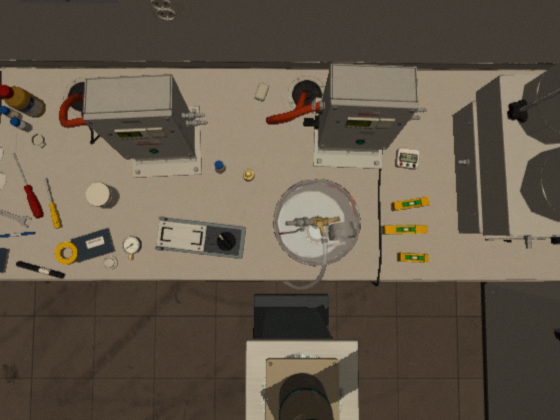

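View pics/scene0.png

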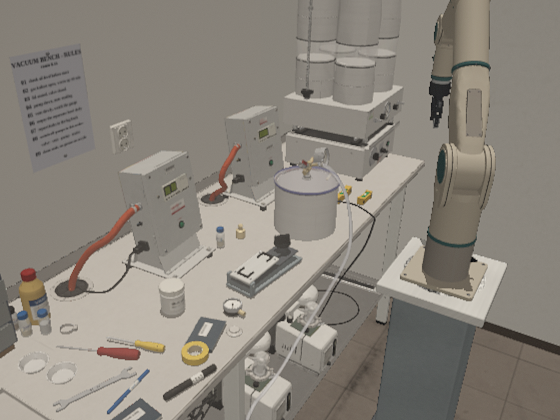

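```bash
python3 -c "
import cell;print([k for k in dir(cell) if k[0]!='_'],getattr(cell,'grasp_offset',None))"
```

```text
['MotionError', 'camera_model', 'finish_job', 'get_image', 'grasp_offset', 'read_state'] 18.700000000000003
```

The top view shows three levels at right: (411,203) about 34 px long, so the 100 mm one, (406,230) the 120 mm one and (414,258) the 80 mm one. The platform is at (200,238) with its knob at (226,241) on the right side. The scene view shows the platform at (265,265) with its knob at (283,242), and the levels partly hidden by the pot near (345,190). Next I'll take close crops.

```bash
python3 - <<'E'
import cv2,numpy as np
t=cv2.imread("pics/top0.png");s=cv2.imread("pics/scene0.png")
z=lambda i,x0,y0,w,h,k:cv2.resize(i[y0:y0+h,x0:x0+w],None,fx=k,fy=k,interpolation=cv2.INTER_CUBIC)
C=np.zeros((600,800,3),np.uint8)
a=z(t,378,145,62,128,4);C[:a.shape[0],:a.shape[1]]=a      # left: top crop origin 378,145 x4
b=z(t,150,212,100,50,5);C[:250,260:760]=b                 # origin 150,212 x5
c=z(s,220,225,90,68,5);C[255:595,260:710]=c               # origin 220,225 x5
cv2.imwrite("pics/c1.png",C)
hsv=cv2.cvtColor(t,cv2.COLOR_BGR2HSV)
m=cv2.inRange(hsv,(15,130,100),(80,255,255));m[:,:380]=0;m[:,440:]=0
n,l,st,ce=cv2.connectedComponentsWithStats(m)
for i in range(1,n):
    if st[i,4]>20: print(st[i],ce[i],cv2.minAreaRect(np.argwhere(l==i)[:,::-1].astype(np.float32)))
E
```

```text
[393 197  37  13 269] [411.25650558 203.01858736] ((411.1622009277344, 203.0270233154297), (8.525954246520996, 35.55946731567383), 81.02737426757812)
[384 225  44   9 352] [405.38636364 229.01420455] ((405.4999694824219, 229.0), (42.99999237060547, 7.999999046325684), -0.0)
[400 253  29  10 224] [413.75       257.28571429] ((413.9909973144531, 257.1900634765625), (28.348833084106445, 8.847118377685547), 2.726310968399048)
```

View pics/c1.png

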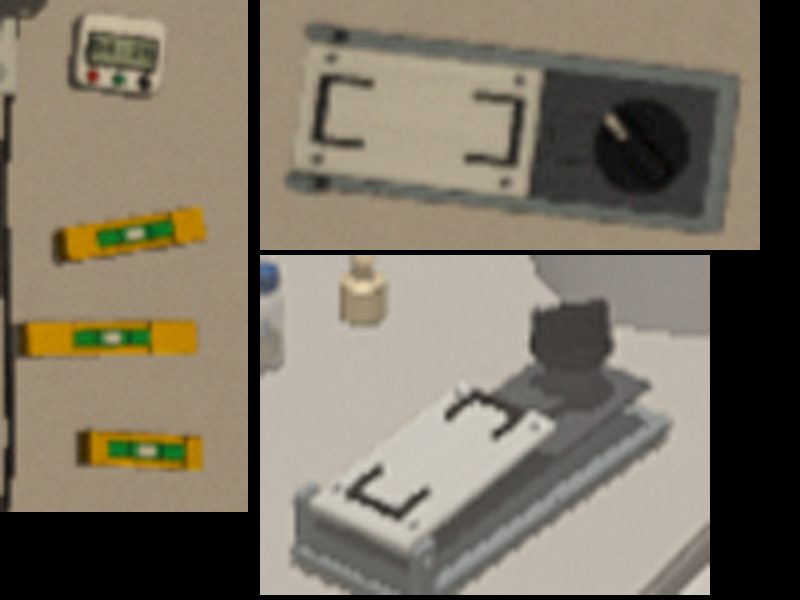

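The crops show the pocket ribs clearly, with outer corners in the top crop at (322,75), (315,143), (523,97) and (517,163), and in the scene crop at (350,490), (398,515), (482,393) and (522,412). The knob centre is at (642,147) in the top crop, with its white pointer toward the upper left. Level_2's vial is at (135,234) in the left crop.

```bash
cat > h.py <<'E'
from cell import *
import cv2,numpy as np
from scipy.spatial.transform import Rotation as R
np.set_printoptions(precision=2,suppress=True)
def ray(n,p):
    m=camera_model(n);T=m["T"];d=T[:3,:3]@np.linalg.solve(m["mtx"],[p[0],p[1],1]);return T[:3,3],d/np.linalg.norm(d)
def onz(n,p,z): o,d=ray(n,p);return o+d*(z-o[2])/d[2]
def tri(a,b):
    A=np.zeros((3,3));B=np.zeros(3);rs=[ray("top",a),ray("scene",b)]
    for o,d in rs: P=np.eye(3)-np.outer(d,d);A+=P;B+=P@o
    x=np.linalg.solve(A,B);return x,[np.linalg.norm(np.cross(x-o,d)) for o,d in rs]
def proj(n,X):
    m=camera_model(n);T=m["T"];c=T[:3,:3].T@(np.asarray(X,float)-T[:3,3]);q=m["mtx"]@c;return q[:2]/q[2]
def crop(c,ox,oy,x0,y0,k): return ((c[0]-ox+.5)/k-.5+x0,(c[1]-oy+.5)/k-.5+y0)
def rows(tgt,yaw):
    "shift (cm) in tool axes, turn(deg) about tool from measured pose to TCP target, tool straight down with closing axis yaw"
    s=read_state();R0=R.from_euler("xyz",s["tool_rot"]);t=R0.inv().apply(np.asarray(tgt)-s["eef_pos"])/10
    v=(R0.inv()*R.from_euler("xyz",[np.pi,0,yaw])).as_rotvec(degrees=True);return t,v
E
python3 - <<'E'
from h import *
T=lambda c:crop(c,260,0,150,212,5); S=lambda c:crop(c,260,255,220,225,5)
P=[tri(T(a),S(b)) for a,b in [((322,75),(350,490)),((315,143),(398,515)),((523,97),(482,393)),((517,163),(522,412))]]
for p in P: print(p)
X=np.array([p[0] for p in P]);print("ctr",X.mean(0),"axis to hinge",(X[0]+X[1]-X[2]-X[3])/2)
print("knob",tri(T((642,147)),S((570,315))), onz("top",T((642,147)),80))
L=lambda c:crop(c,0,0,378,145,4)
for c in [(135,234),(58,245),(205,224)]: print("lev2",onz("top",L(c),27))
for c in [(112,338),(148,451)]: print("others",onz("top",L(c),27))
x=onz("top",L((135,234)),27);print("lev2 in scene",proj("scene",x), "lev1",proj("scene",onz("top",L((148,451)),27)))
E
```

```text
(array([470.36, 388.16,  54.75]), [np.float64(2.3396354428864887), np.float64(2.3396354428864474)])
(array([434.12, 392.24,  53.63]), [np.float64(1.0051393037806862), np.float64(1.0051393037806498)])
(array([457.08, 275.14,  63.16]), [np.float64(3.867530770921997), np.float64(3.867530770922049)])
(array([423.75, 279.33,  63.36]), [np.float64(0.852530425708829), np.float64(0.8525304257090621)])
ctr [446.33 333.72  58.72] axis to hinge [ 11.83 112.97  -9.07]
knob (array([433.54, 208.38,  89.8 ]), [np.float64(0.18407053259900635), np.float64(0.1840705325989121)]) [433.58 209.67  80.  ]
lev2 [ 541.73 -309.92   27.  ]
lev2 [ 533.72 -254.91   27.  ]
lev2 [ 549.03 -360.     27.  ]
others [ 467.75 -292.17   27.  ]
others [ 388.19 -316.15   27.  ]
lev2 in scene [325.67 185.5 ] lev1 [363.66 194.49]
```

```bash
python3 - <<'E'
from h import *
t,v=rows([330,-310,210],np.radians(98.6));print(t,v)
E
```

```text
[ 18.62 -23.67   0.07] [ -0.08  -0.06 -76.1 ]
```

```bash
python3 -m jog '{"angular":[[0,0,-10],[0,0,-20],[0,0,-30],[0,0,-40],[0,0,-50]],"travel":[[18.6,-23.7,0],[18.6,-23.7,0],[18.6,-23.7,0],[18.6,-23.7,0],[18.6,-23.7,0]],"fingers":[0.4,0.4,0.4,0.4,0.4]}'
python3 - <<'E'
from h import *
t,v=rows([541.5,-309,150],np.radians(98.6));print(t,v)
E
```

```text
clock: 0.72
eef_pos: [330.2, -307.7, 211.1]
tool_rot: [-3.141, -0.0, 1.273]
force: [1.0, -1.0, -0.5]
width: 51.4
[ 6.08 20.23  6.11] [ -0.01  -0.03 -25.69]
```

```bash
python3 -m jog '{"angular":[[0,0,-10],[0,0,-20],[0,0,-25.9],[0,0,-25.9],[0,0,-25.9]],"travel":[[6.1,20.2,0],[6.1,20.2,0],[6.1,20.2,4],[6.1,20.2,8],[6.1,20.2,11]],"fingers":[0.4,0.4,0.4,0.4,0.4]}'
python3 - <<'E'
from h import *
cv2.imwrite("pics/top1.png",get_image("top")[:,:,::-1])
cv2.imwrite("pics/scene1.png",get_image("scene")[:,:,::-1])
t=cv2.imread("pics/top1.png")
cv2.imwrite("pics/c2.png",cv2.resize(t[130:290,330:490],None,fx=3.5,fy=3.5,interpolation=cv2.INTER_CUBIC))
t,v=rows([541.5,-309,6],np.radians(98.6));print(t,v,read_state()["eef_pos"],read_state()["force"])
E
```

```text
clock: 1.35
eef_pos: [542.3, -311.0, 97.7]
tool_rot: [-3.141, -0.003, 1.72]
force: [-0.9, -0.1, -0.3]
width: 51.6
[0.12 0.43 9.08] [-0.41 -0.3  -0.15] [ 538.11 -311.15   96.77] [-0.38  0.99  0.92]
```

View pics/c2.png

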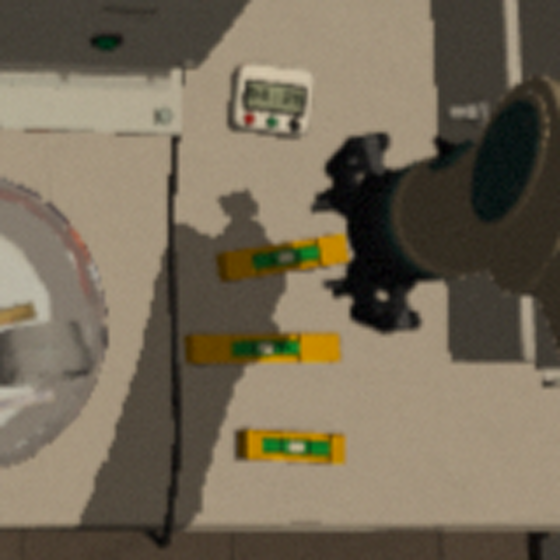

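The crop shows the gripper above level_2 and lined up with it, with its fingers on either side at crop (330,200) and (335,290). Now I'll descend.

```bash
python3 -m jog '{"angular":[[0,0,0],[0,0,0],[0,0,0],[0,0,0]],"travel":[[0.15,0.3,4],[0.15,0.3,7],[0.15,0.3,9.0],[0.15,0.3,9.0]],"fingers":[0.4,0.4,0.4,0.4]}'
python3 - <<'E'
from h import *
t,v=rows([541.5,-309,6],np.radians(98.6));print(t,v)
E
```

```text
clock: 1.95
eef_pos: [543.0, -311.0, 10.8]
tool_rot: [-3.14, -0.001, 1.717]
force: [-0.5, 0.5, 0.4]
width: 51.1
[ 0.22 -0.12  0.48] [-0.08 -0.04 -0.22]
```

```bash
python3 -m jog '{"angular":[[0,0,0],[0,0,0],[0,0,0],[0,0,0],[0,0,0]],"travel":[[0.2,-0.1,0.4],[0.2,-0.1,0.4],[0.2,-0.1,0.4],[0.2,-0.1,0.4],[0.2,-0.1,0.4]],"fingers":[0.4,1,1,1,1]}'
python3 -m jog '{"angular":[[0,0,0],[0,0,0],[0,0,0]],"travel":[[0,0,0],[0,0,-2],[0,0,-5]],"fingers":[1,1,1]}'
```

```text
clock: 2.58
eef_pos: [542.5, -309.2, 7.3]
tool_rot: [3.141, 0.0, 1.717]
force: [-1.0, 0.4, 0.3]
width: -0.3
clock: 2.95
eef_pos: [542.0, -308.9, 58.0]
tool_rot: [-3.141, -0.001, 1.718]
force: [0.7, -0.3, -0.1]
width: -0.3
```

```bash
python3 - <<'E'
from h import *
t=get_image("top")[:,:,::-1];s=get_image("scene")[:,:,::-1]
cv2.imwrite("pics/top2.png",t);cv2.imwrite("pics/scene2.png",s)
a=cv2.resize(t[140:280,350:480],None,fx=3.5,fy=3.5,interpolation=cv2.INTER_CUBIC);b=cv2.resize(s[120:220,300:390],None,fx=3.7,fy=3.7,interpolation=cv2.INTER_CUBIC)
C=np.zeros((490,800,3),np.uint8);C[:,:a.shape[1]]=a;C[:b.shape[0],460:460+b.shape[1]]=b;cv2.imwrite("pics/c3.png",C);print(read_state()["force"])
print(proj("top",[542,-309,58]),proj("scene",[542,-309,58]))
E
```

```text
[ 0.1  -1.15  0.7 ]
[414.86 202.1 ] [326.   178.16]
```

View pics/c3.png

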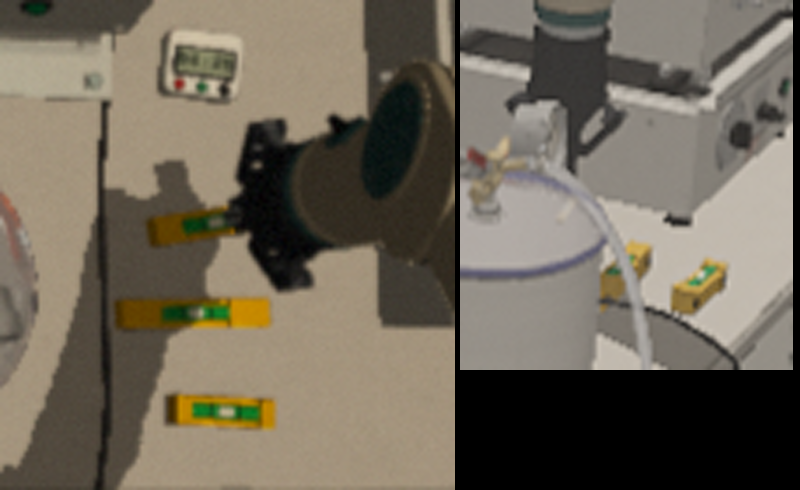

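The crop shows level_2 unmoved, with its left end still at px (393,206). The shut fingers are above its middle and hold nothing. Before retrying I'll check the reported TCP height against both cameras.

```bash
python3 - <<'E'
from h import *
s0=cv2.imread("pics/scene0.png");s1=cv2.imread("pics/scene1.png");s2=cv2.imread("pics/scene2.png");t2=cv2.imread("pics/top2.png")
def z(i,x0,y0,w,h,k,marks):
    a=cv2.resize(i[y0:y0+h,x0:x0+w],None,fx=k,fy=k,interpolation=cv2.INTER_CUBIC)
    for m in marks: cv2.drawMarker(a,tuple(int((q-o+.5)*k) for q,o in zip(m,(x0,y0))),(255,0,255),0,14,1)
    return a
C=np.zeros((600,800,3),np.uint8)
for (a,x,y) in [(z(s0,395,60,80,80,4.9,[proj("scene",[248.8,-600.5,211])]),0,0),(z(s1,300,110,80,80,4.9,[proj("scene",[540,-311,97])]),400,0),
  (z(s2,300,130,80,40,4.9,[proj("scene",[542,-309,58])]),400,400),(z(t2,380,180,80,40,4.9,[proj("top",[542,-309,58])]),0,400)]:
    C[y:y+a.shape[0],x:x+a.shape[1]]=a
cv2.imwrite("pics/c4.png",C)
E
```

```text
(no output)
```

View pics/c4.png

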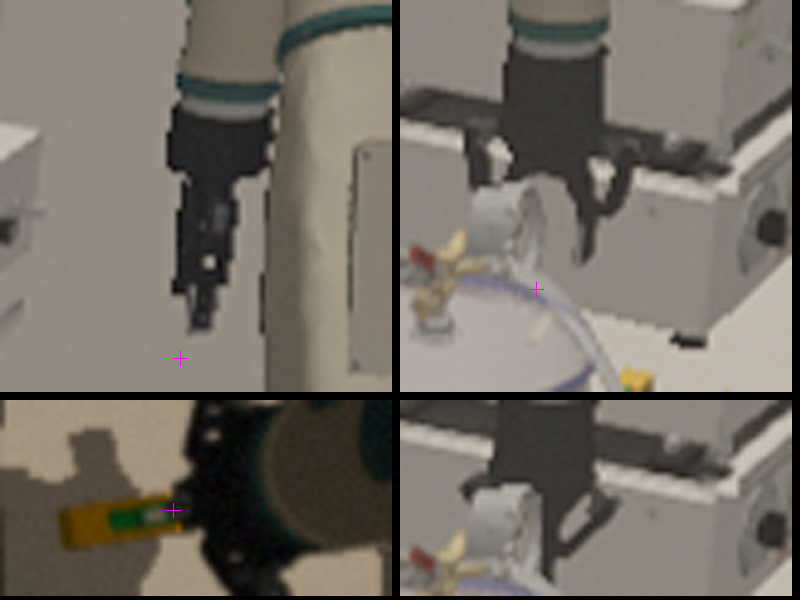

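In all the views the fingertips stand some 20–40 mm higher than the reported TCP: in the lower left panel the shut tips are at (180,510), right of where they should be. So I'll open around the level and descend in small steps, watching the force for bench contact.

```bash
python3 -m jog '{"angular":[[0,0,0],[0,0,0],[0,0,0],[0,0,0],[0,0,0]],"travel":[[0,0,0],[0,0,0],[0,0,3],[0,0,5],[0,0,5]],"fingers":[0.4,0.4,0.4,0.4,0.4]}'
python3 -m jog '{"angular":[[0,0,0],[0,0,0]],"travel":[[0,0,0.5],[0,0,0.5]],"fingers":[0.4,0.4]}'
python3 -m jog '{"angular":[[0,0,0],[0,0,0]],"travel":[[0,0,0.4],[0,0,0.4]],"fingers":[0.4,0.4]}'
```

```text
clock: 3.68
eef_pos: [540.7, -308.2, 4.9]
tool_rot: [-3.138, -0.003, 1.718]
force: [0.2, 0.3, 0.2]
width: 51.6
clock: 3.92
eef_pos: [542.7, -309.3, 2.4]
tool_rot: [3.141, 0.0, 1.717]
force: [0.4, 1.2, -0.5]
width: 51.1
clock: 4.18
eef_pos: [542.4, -309.2, -1.9]
tool_rot: [-3.142, 0.0, 1.717]
force: [0.2, 0.1, 0.7]
width: 51.3
```

```bash
for i in 1 2 3; do python3 -m jog '{"angular":[[0,0,0],[0,0,0]],"travel":[[0,0,0.4],[0,0,0.4]],"fingers":[0.4,0.4]}' | egrep 'pos|force'; done
```

```text
eef_pos: [542.2, -309.1, -6.2]
force: [0.3, 0.8, -0.0]
eef_pos: [542.1, -309.0, -10.3]
force: [-0.3, -0.1, 0.3]
eef_pos: [542.2, -309.0, -14.3]
force: [-0.1, 0.7, 0.3]
```

```bash
for i in 1 2; do python3 -m jog '{"angular":[[0,0,0],[0,0,0]],"travel":[[0,0,0.3],[0,0,0.3]],"fingers":[0.4,0.4]}' | egrep 'pos|force'; done; python3 - <<'E'
from h import *
t=get_image("top")[:,:,::-1];s=get_image("scene")[:,:,::-1]
cv2.imwrite("pics/top3.png",t);cv2.imwrite("pics/scene3.png",s)
a=cv2.resize(t[160:260,360:450],None,fx=5,fy=5,interpolation=cv2.INTER_CUBIC);b=cv2.resize(s[120:220,300:370],None,fx=5,fy=5,interpolation=cv2.INTER_CUBIC)
cv2.imwrite("pics/c5.png",np.hstack([a,b]))
E
```

```text
eef_pos: [542.2, -309.1, -17.1]
force: [-0.3, -0.4, -0.2]
eef_pos: [542.3, -309.1, -20.1]
force: [0.7, 0.1, 0.0]
```

View pics/c5.png

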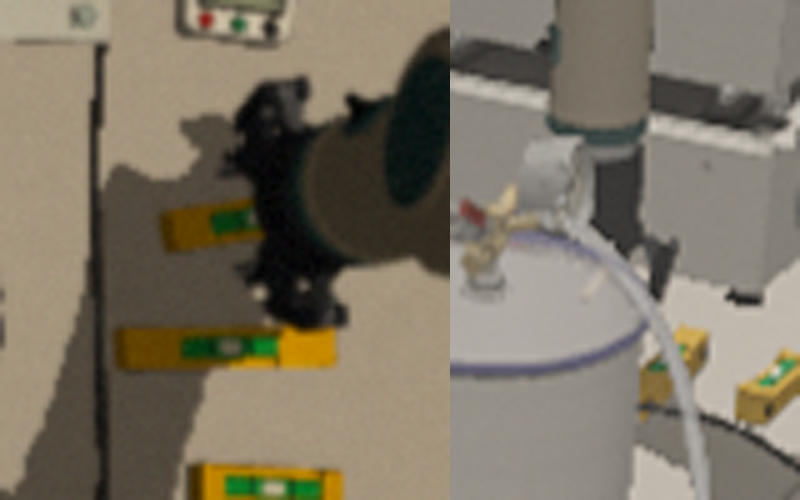

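The tips now flank the level at crop (235,160) and (240,270), which puts them close to bench height. Shut tips must stand at least 20 mm above the reported z, so closing here is safe.

```bash
python3 -m jog '{"angular":[[0,0,0],[0,0,0],[0,0,0],[0,0,0],[0,0,0]],"travel":[[0,0,0],[0,0,0],[0,0,0],[0,0,0],[0,0,0]],"fingers":[0.8,1,1,1,1]}'
```

```text
clock: 6.15
eef_pos: [542.7, -309.2, -19.6]
tool_rot: [3.141, 0.0, 1.718]
force: [-0.8, 1.0, 4.7]
width: 22.7
```

Gripped (width 22.7), with light bench contact of 4.7 N. I'll regrip 4 mm higher so the tips clear the plate, then lift.

```bash
python3 -m jog '{"angular":[[0,0,0],[0,0,0],[0,0,0],[0,0,0],[0,0,0]],"travel":[[0,0,0],[0,0,-0.45],[0,0,-0.45],[0,0,-0.45],[0,0,-0.45]],"fingers":[0.55,0.55,1,1,1]}'
python3 -m jog '{"angular":[[0,0,0],[0,0,0]],"travel":[[0,0,0],[0,0,-1]],"fingers":[1,1]}'
python3 - <<'E'
from h import *
t,v=rows([541.5,-309,340],np.radians(98.6));print(t,v)
E
```

```text
clock: 6.78
eef_pos: [542.8, -309.3, -14.8]
tool_rot: [3.141, 0.001, 1.717]
force: [-0.4, 0.8, 5.9]
width: 22.4
clock: 7.02
eef_pos: [541.4, -308.7, -6.0]
tool_rot: [-3.14, -0.001, 1.718]
force: [0.7, 0.4, -1.1]
width: 22.6
[  0.01  -0.06 -34.6 ] [-0.11 -0.07 -0.19]
```

```bash
python3 -m jog '{"angular":[[0,0,0],[0,0,0],[0,0,0],[0,0,0],[0,0,0]],"travel":[[0,0,-4],[0,0,-10],[0,0,-16],[0,0,-22],[0,0,-28]],"fingers":[1,1,1,1,1]}'
python3 -m jog '{"angular":[[0,0,0],[0,0,0]],"travel":[[0,0,-4],[0,0,-6]],"fingers":[1,1]}'
python3 - <<'E'
from h import *
t,v=rows([446,334,330],np.radians(84));print(t,v)
E
```

```text
clock: 7.65
eef_pos: [541.7, -308.9, 276.6]
tool_rot: [-3.141, -0.0, 1.718]
force: [1.1, -0.5, -2.4]
width: 22.7
clock: 7.9
eef_pos: [542.8, -309.2, 337.6]
tool_rot: [3.139, 0.002, 1.718]
force: [0.3, -0.1, -1.6]
width: 22.7
[65.04 -0.18  0.63] [ 0.17  0.09 14.41]
```

```bash
python3 -m jog '{"angular":[[0,0,1],[0,0,3],[0,0,4.5],[0,0,6],[0,0,7]],"travel":[[4,0,0.5],[10,0,0.5],[16,0,0.5],[22,0,0.5],[28,0,0.5]],"fingers":[1,1,1,1,1]}'
python3 -m jog '{"angular":[[0,0,1.5],[0,0,3],[0,0,4.5],[0,0,6],[0,0,7]],"travel":[[6,0,0],[12,0,0],[18,0,0],[24,0,0],[28,0,0]],"fingers":[1,1,1,1,1]}'
python3 - <<'E'
from h import *
t,v=rows([446,334,330],np.radians(84));print(t,v)
E
```

```text
clock: 8.52
eef_pos: [500.4, -30.3, 329.7]
tool_rot: [-3.141, 0.0, 1.595]
force: [1.1, -0.2, -1.8]
width: 22.4
clock: 9.15
eef_pos: [493.2, 250.9, 329.7]
tool_rot: [-3.141, -0.001, 1.476]
force: [0.3, 0.4, -1.6]
width: 22.8
[ 7.83 -5.49 -0.02] [-0.04 -0.04  0.55]
```

```bash
python3 -m jog '{"angular":[[0,0,0.5],[0,0,0.5],[0,0,0.5],[0,0,0.5],[0,0,0.5]],"travel":[[5,-3.5,0],[7.8,-5.5,4],[7.8,-5.5,10],[7.8,-5.5,16],[7.8,-5.5,22]],"fingers":[1,1,1,1,1]}'
python3 -m jog '{"angular":[[0,-5,0],[0,-5,0],[0,-5,0],[0,-5,0]],"travel":[[0,0,3],[0,0,3],[0,0,3],[0,0,3]],"fingers":[1,1,1,1]}'
python3 - <<'E'
from h import *
print(read_state()["eef_pos"])
T=lambda c:crop(c,260,0,150,212,5)
print([onz("top",T((419.5,119.5)),z) for z in(54,58.7)])
t=get_image("top")[:,:,::-1];s=get_image("scene")[:,:,::-1]
cv2.imwrite("pics/top4.png",t);cv2.imwrite("pics/scene4.png",s)
a=cv2.resize(t[205:270,140:260],None,fx=4,fy=4,interpolation=cv2.INTER_CUBIC);b=cv2.resize(s[215:300,215:315],None,fx=4,fy=4,interpolation=cv2.INTER_CUBIC)
C=np.zeros((600,480,3),np.uint8);C[:260]=a;C[260:600,:400]=b;cv2.imwrite("pics/c6.png",C)
E
```

```text
clock: 9.78
eef_pos: [447.3, 330.4, 108.1]
tool_rot: [3.141, -0.0, 1.465]
force: [1.4, -0.0, -0.9]
width: 22.4
clock: 10.28
eef_pos: [448.6, 330.6, 81.5]
tool_rot: [3.139, 0.085, 1.463]
force: [0.8, 0.2, -1.0]
width: 22.6
[448.61 330.62  81.46]
[array([448.05, 335.47,  54.  ]), array([448.05, 334.37,  58.7 ])]
```

View pics/c6.png

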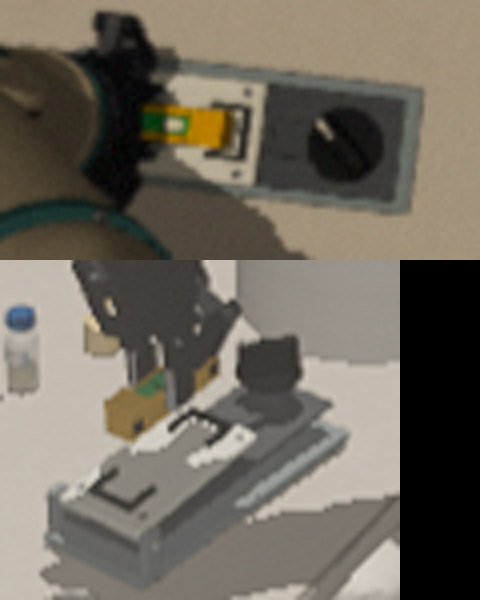

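The top crop shows the level held over the plate with its right end at x≈222–235, over the knob-side rib (235–245). The scene crop shows it tilted parallel to the plate, left end face at (105–135,400–440). I'll overlay the predicted level and pocket on both views to check the alignment.

```bash
python3 - <<'E'
from h import *
t=cv2.imread("pics/top4.png");s=cv2.imread("pics/scene4.png");t0=cv2.imread("pics/top0.png");s0=cv2.imread("pics/scene0.png")
Rt=R.from_euler("xyz",[3.1405,0.0855,1.4635]);c=np.array([448.6,330.6,81.5])
off=np.array([0,0,-14.8])
box=lambda l,w,h:[[x,y,z] for z in h for x,y in((l,w),(l,-w),(-l,-w),(-l,w))]
lev=[c+Rt.apply(off+np.array([x,y,-z])) for x,y,z in box(50,12,(0,27))]
print("underside ctr",c+Rt.apply(off),"toolx",Rt.apply([1,0,0]))
Rp=R.from_euler("xyz",[np.pi,0.085,np.radians(84)]);pc=np.array([448.4,333.8,52.7])
poc=[pc+Rp.apply([x,y,-z]) for x,y,z in box(53+3,15+3,(6,))]
def show(n,img,x0,y0,w,h,k,sets):
    a=cv2.resize(img[y0:y0+h,x0:x0+w],None,fx=k,fy=k,interpolation=cv2.INTER_CUBIC)
    for pts,col in sets:
        q=[tuple(int(v) for v in (proj(n,p)-[x0,y0]+.5)*k) for p in pts]
        for i in range(0,len(q),4): cv2.polylines(a,[np.array(q[i:i+4])],True,col,1)
    return a
S=[(lev,(255,0,255)),(poc,(255,255,0))]
C=np.zeros((600,800,3),np.uint8)
C[:250,:400]=show("top",t,150,210,80,50,5,S);C[:250,400:]=show("top",t0,150,210,80,50,5,S[1:])
C[250:600,:400]=show("scene",s,225,235,80,70,5,S);C[250:600,400:]=show("scene",s0,225,235,80,70,5,S[1:])
cv2.imwrite("pics/c7.png",C)
E
```

```text
underside ctr [448.72 331.86  96.25] toolx [ 0.11  0.99 -0.09]
```

View pics/c7.png

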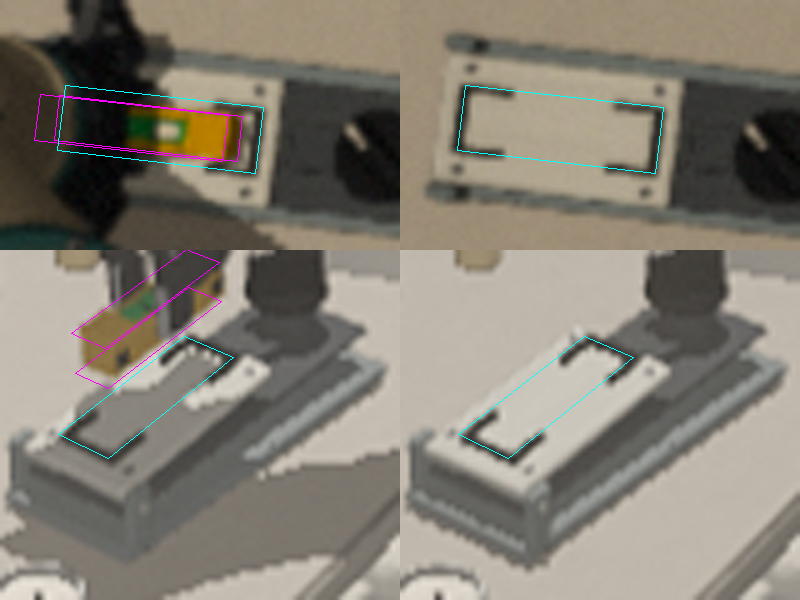

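```bash
python3 - <<'E'
from h import *
s=read_state();R0=R.from_euler("xyz",s["tool_rot"]);print(s["eef_pos"],s["tool_rot"],s["force"])
u=s["eef_pos"]+R0.apply([0,0,-14.8]);pc=np.array([448.4,333.8,52.7])
for dz in(8,0,-3): print(dz,R0.inv().apply(pc+[0,0,dz]-u)/10)
E
```

```text
[448.47 330.48  81.15] [3.14 0.09 1.46] [-0.55 -0.   -1.97]
8 [ 0.5  -0.05  3.49]
0 [ 0.57 -0.05  4.29]
-3 [ 0.6  -0.05  4.58]
```

```bash
python3 -m jog '{"angular":[[0,0,0],[0,0,0],[0,0,0],[0,0,0]],"travel":[[0.5,0,1.5],[0.5,0,2.8],[0.5,0,3.5],[0.5,0,3.5]],"fingers":[1,1,1,1]}'
for i in 1 2; do python3 -m jog '{"angular":[[0,0,0],[0,0,0]],"travel":[[0.03,0,0.3],[0.03,0,0.3]],"fingers":[1,1]}' | egrep 'pos|force'; done
python3 - <<'E'
from h import *
f=[read_state()["force"]];t=get_image("top")[:,:,::-1];s=get_image("scene")[:,:,::-1];print(f)
cv2.imwrite("pics/top5.png",t);cv2.imwrite("pics/scene5.png",s)
a=cv2.resize(t[205:265,150:230],None,fx=5,fy=5,interpolation=cv2.INTER_CUBIC);b=cv2.resize(s[235:305,225:305],None,fx=5,fy=5,interpolation=cv2.INTER_CUBIC)
C=np.zeros((350,800,3),np.uint8);C[:300,:400]=a;C[:,400:]=b;cv2.imwrite("pics/c8.png",C)
E
```

```text
clock: 10.88
eef_pos: [447.2, 332.0, 43.6]
tool_rot: [-3.141, 0.089, 1.465]
force: [0.5, -0.4, -0.4]
width: 22.7
eef_pos: [447.7, 332.1, 41.4]
force: [-0.3, -1.3, 2.2]
eef_pos: [447.8, 333.3, 38.0]
force: [0.1, 0.2, -1.2]
[array([ 0.13,  0.17, -1.2 ])]
```

View pics/c8.png

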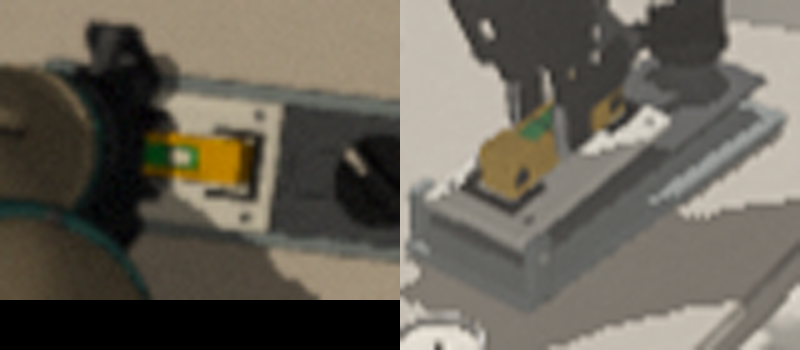

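The level now sits between the ribs in both views: at the knob end its end is at x≈245–250 inside the rib, and at the hinge end its end face is at (510,180) inside the rib bracket. I'll carry on down by feel.

```bash
for i in 1 2; do python3 -m jog '{"angular":[[0,0,0],[0,0,0]],"travel":[[0.0,0,0.2],[0.0,0,0.2]],"fingers":[1,1]}' | egrep 'pos|force'; done
```

```text
eef_pos: [448.0, 333.0, 36.8]
force: [-1.7, 0.4, 4.7]
eef_pos: [448.0, 332.6, 35.7]
force: [-2.2, -2.8, 13.0]
```

```bash
python3 -m jog '{"angular":[[0,0,0],[0,0,0],[0,0,0],[0,0,0],[0,0,0]],"travel":[[0,0,-0.2],[0,0,-0.2],[0,0,-0.2],[0,0,-0.4],[0,0,-1.2]],"fingers":[1,0.55,0.55,0.55,0.55]}'
python3 -m jog '{"angular":[[0,2.5,0],[0,5,0],[0,5,0],[0,5,0]],"travel":[[0,0,-4],[0,0,-9],[0,0,-14],[0,0,-15]],"fingers":[0.55,0.55,0.55,0.55]}'
python3 - <<'E'
from h import *
t,v=rows([434,209,150],np.radians(84-35+0));print(t,v)
E
```

```text
clock: 12.6
eef_pos: [447.4, 333.0, 46.1]
tool_rot: [-3.141, 0.088, 1.464]
force: [-0.0, 0.5, 0.8]
width: 38.6
clock: 13.1
eef_pos: [450.7, 348.3, 199.8]
tool_rot: [3.137, -0.005, 1.464]
force: [0.0, -0.7, 0.1]
width: 38.8
[-14.06  -0.21   4.91] [ 0.18 -0.39 34.9 ]
```

```bash
python3 -m jog '{"angular":[[0,0,9],[0,0,18],[0,0,27],[0,0,35],[0,0,35]],"travel":[[-5,0,0],[-10,0,0],[-14.0,-0.2,0],[-14.0,-0.2,0],[-14.0,-0.2,0]],"fingers":[0.5,0.5,0.5,0.5,0.5]}'
python3 - <<'E'
from h import *
t=get_image("top")[:,:,::-1];s=get_image("scene")[:,:,::-1]
cv2.imwrite("pics/top6.png",t);cv2.imwrite("pics/scene6.png",s)
a=cv2.resize(t[205:265,150:240],None,fx=4.4,fy=4.4,interpolation=cv2.INTER_CUBIC);b=cv2.resize(s[215:305,225:305],None,fx=5,fy=5,interpolation=cv2.INTER_CUBIC)
C=np.zeros((450,800,3),np.uint8);C[:a.shape[0],:a.shape[1]]=a;C[:,400:]=b;cv2.imwrite("pics/c9.png",C)
T=lambda c:crop(c,260,0,150,212,5)
for z in(75,90): print(onz("top",T((642,147)),z))
s=read_state();print(s["eef_pos"],s["tool_rot"])
E
```

```text
clock: 13.72
eef_pos: [432.1, 207.0, 195.6]
tool_rot: [3.141, 0.001, 0.855]
force: [-0.4, 1.3, -1.1]
width: 42.4
[433.52 210.28  75.  ]
[433.71 208.45  90.  ]
[432.13 208.   195.55] [-3.14  0.    0.86]
```

View pics/c9.png

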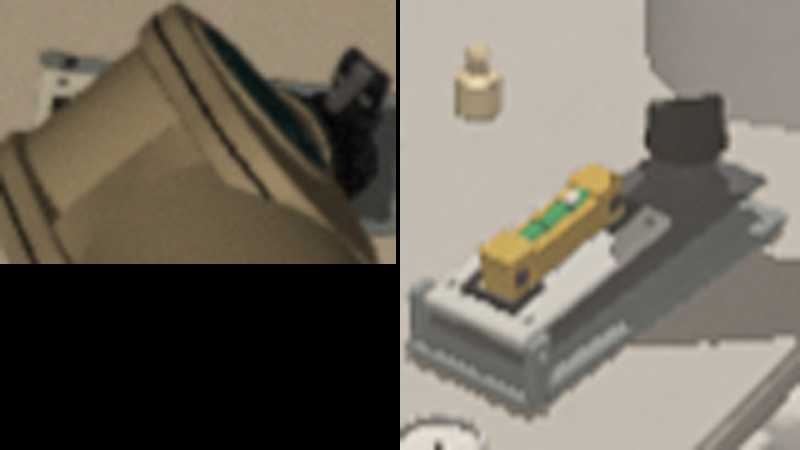

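The scene crop shows level_2 lying flat in the pocket between the rib brackets, with its bubble at the knob end near (575,197), as expected with the plate tipped up. The arm blocks the top view. Next is the knob.

```bash
python3 -m jog '{"angular":[[0,0,0],[0,0,0],[0,0,0],[0,0,0],[0,0,0]],"travel":[[0.2,0.1,4],[0.2,0.1,8],[0.2,0.1,11],[0.2,0.1,13],[0.2,0.1,13]],"fingers":[0.5,0.5,0.5,0.5,0.5]}'
python3 -m jog '{"angular":[[0,0,0],[0,0,0]],"travel":[[0,0,0.7],[0,0,1.4]],"fingers":[0.5,0.5]}'
python3 - <<'E'
from h import *
s=get_image("scene")[:,:,::-1];cv2.imwrite("pics/scene7.png",s)
b=cv2.resize(s[205:305,225:325],None,fx=6,fy=6,interpolation=cv2.INTER_CUBIC);cv2.imwrite("pics/c10.png",b)
E
```

```text
clock: 14.45
eef_pos: [433.1, 208.5, 64.3]
tool_rot: [-3.14, 0.003, 0.856]
force: [0.6, -0.2, 0.1]
width: 42.6
clock: 14.7
eef_pos: [435.0, 208.8, 52.1]
tool_rot: [3.141, -0.002, 0.854]
force: [0.2, -0.3, -0.4]
width: 42.7
```

View pics/c10.png

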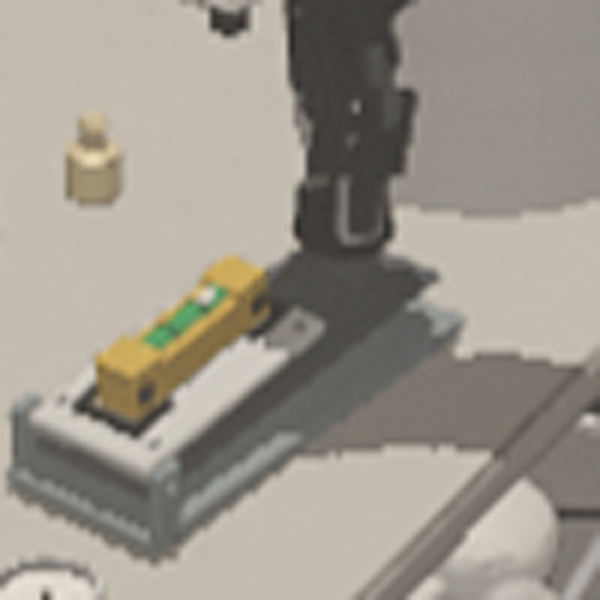

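The gripper straddles the knob, with its near finger at (360,215) and tip at y≈245, just above the disc. The bubble is still at the knob end at (207,297). Now I'll grip.

```bash
python3 -m jog '{"angular":[[0,0,0],[0,0,0],[0,0,0],[0,0,0],[0,0,0]],"travel":[[0,0,0],[0,0,0],[0,0,0],[0,0,0],[0,0,0]],"fingers":[0.8,1,1,1,1]}'; python3 -c "
from h import *
s=read_state();print(s['torque'],s['tool_rot'])"
```

```text
clock: 15.38
eef_pos: [434.5, 208.8, 51.8]
tool_rot: [-3.141, -0.001, 0.854]
force: [-0.5, 3.4, -0.9]
width: 12.7
[ 0.48  0.03 -0.14] [-3.14 -0.    0.85]
```

```bash
for i in 1 2 3 4; do python3 -m jog '{"angular":[[0,0,0],[0,0,0]],"travel":[[0,0,0.3],[0,0,0.3]],"fingers":[1,1]}' | egrep 'pos|force'; done
```

```text
eef_pos: [434.4, 208.5, 48.6]
force: [-1.3, 2.9, 1.0]
eef_pos: [434.4, 208.2, 45.6]
force: [-0.9, 1.8, 2.5]
eef_pos: [434.5, 208.0, 42.6]
force: [-1.3, 0.5, 3.6]
eef_pos: [434.4, 207.9, 39.6]
force: [-1.5, -0.5, 5.9]
```

```bash
for i in 1 2 3; do python3 -m jog '{"angular":[[0,0,0],[0,0,0]],"travel":[[0,0,0.2],[0,0,0.2]],"fingers":[1,1]}' | egrep 'pos|force'; done; python3 -c "
from h import *
s=read_state();print(s['force'],s['torque'],s['qpos'])"
```

```text
eef_pos: [434.5, 207.8, 37.8]
force: [-1.0, -1.3, 8.2]
eef_pos: [435.2, 207.8, 36.8]
force: [-2.6, -0.9, 17.2]
eef_pos: [435.9, 207.8, 36.0]
force: [-3.1, -3.5, 29.6]
[-3.15 -3.48 29.63] [-0.19  0.57  0.06] [-0.39  0.69 -0.16  2.12  0.31  0.35 -1.53]
```

```bash
python3 -m jog '{"angular":[[0,0,0],[0,0,-8],[0,0,-16],[0,0,-24],[0,0,-30]],"travel":[[0,0,-0.12],[0,0,-0.12],[0,0,-0.12],[0,0,-0.12],[0,0,-0.12]],"fingers":[1,1,1,1,1]}'
python3 -m jog '{"angular":[[0,0,0],[0,0,0],[0,0,0],[0,0,0]],"travel":[[0,0,0],[0,0,0],[0,0,0],[0,0,0]],"fingers":[1,1,1,1]}'
cat > bub.py <<'E'
from h import *
def bub(s,name=None):
    k=8;x0,y0,w,h=238,240,36,40
    b=cv2.resize(s[y0:y0+h,x0:x0+w],None,fx=k,fy=k,interpolation=cv2.INTER_CUBIC)
    if name: cv2.imwrite(name,b)
    hsv=cv2.cvtColor(b,cv2.COLOR_BGR2HSV)
    g=cv2.inRange(hsv,(42,70,40),(90,255,255))
    y=cv2.inRange(hsv,(15,90,60),(35,255,255))
    gp=np.argwhere(g>0)[:,::-1]/k+[x0,y0]
    yp=np.argwhere(y>0)[:,::-1]/k+[x0,y0]
    d=np.array([130,-80.])/np.hypot(130,80) # toward knob
    hull=cv2.convexHull(np.argwhere(g>0)[:,::-1].astype(np.int32))
    m=np.zeros_like(g);cv2.fillConvexPoly(m,hull,255)
    wm=cv2.inRange(hsv,(0,0,140),(180,60,255))&cv2.dilate(m,np.ones((9,9)))
    wp=np.argwhere(wm>0)[:,::-1]/k+[x0,y0]
    pr=lambda p:(np.percentile(p@d,[2,50,98]) if len(p) else None)
    print("green",pr(gp),"white",pr(wp),len(wp),"yellow",pr(yp))
E
python3 - <<'E'
from bub import *
s=get_image("scene")[:,:,::-1];cv2.imwrite("pics/scene8.png",s);
bub(cv2.imread("pics/scene7.png"));bub(s,"pics/c11.png");r=read_state();print(r["force"],r["torque"],r["tool_rot"],r["eef_pos"])
E
```

```text
clock: 17.75
eef_pos: [435.8, 207.4, 36.5]
tool_rot: [3.138, 0.0, 1.379]
force: [-2.4, -3.4, 23.4]
width: 12.8
clock: 18.25
eef_pos: [435.3, 207.5, 36.5]
tool_rot: [3.139, 0.001, 1.377]
force: [-2.7, -3.7, 23.3]
width: 12.9
green [75.6  81.46 90.11] white [85.74 87.76 89.35] 468 yellow [64.84 79.2  96.19]
green [75.63 81.73 89.43] white [80.45 82.62 84.57] 528 yellow [64.85 78.57 95.31]
[-2.05 -3.33 23.31] [-0.12  0.48  0.02] [3.14 0.   1.38] [435.36 207.48  36.51]
```

View pics/c11.png

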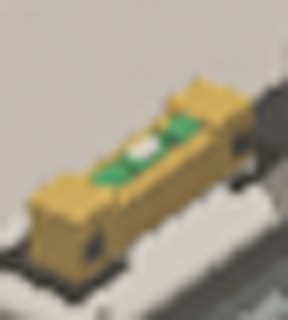

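The bubble stands in the middle of the green vial, with about equal green on either side (92–130 and 162–203, bubble at ~145). Last, I'll check that it's still and that the bystanders haven't moved.

```bash
python3 -m jog '{"angular":[[0,0,0],[0,0,0],[0,0,0],[0,0,0]],"travel":[[0,0,0],[0,0,0],[0,0,0],[0,0,0]],"fingers":[1,1,1,1]}'
python3 - <<'E'
from bub import *
s=get_image("scene")[:,:,::-1].copy();t=get_image("top")[:,:,::-1].copy();bub(s)
t0=cv2.imread("pics/top0.png");s0=cv2.imread("pics/scene0.png")
def match(a,b,x,y,w,h,n):
    p=6;r=cv2.matchTemplate(b[y-p:y+h+p,x-p:x+w+p],a[y:y+h,x:x+w],cv2.TM_CCOEFF_NORMED);_,v,_,l=cv2.minMaxLoc(r);print(n,l[0]-p,l[1]-p,round(v,2))
match(t0,t,380,222,52,16,"lev3");match(t0,t,396,248,38,20,"lev1");match(t0,t,394,145,30,26,"timer");match(t0,t,211,157,16,18,"vial");match(t0,t,241,167,16,16,"weight");match(t0,t,120,234,24,30,"gauge")
match(s0,s,214,226,14,24,"vial s");match(s0,s,234,224,14,16,"weight s");match(s0,s,220,297,28,26,"gauge s")
E
```

```text
clock: 18.8
eef_pos: [435.3, 207.4, 36.5]
tool_rot: [3.139, 0.001, 1.377]
force: [-1.3, -3.4, 23.7]
width: 12.7
green [75.64 81.26 89.42] white [81.29 83.05 84.71] 438 yellow [64.86 78.57 95.3 ]
lev3 0 0 1.0
lev1 0 0 1.0
timer 0 0 1.0
vial 0 0 1.0
weight 0 0 1.0
gauge 0 0 1.0
vial s 0 0 1.0
weight s 0 0 1.0
gauge s 0 0 1.0
```

```bash
python3 - <<'E'
from bub import *
for i in range(4): bub(get_image("scene")[:,:,::-1].copy())
E
```

```text
green [75.62 81.04 89.43] white [81.35 83.15 84.88] 460 yellow [64.86 78.58 95.31]
green [75.63 81.05 89.42] white [81.29 83.13 84.9 ] 462 yellow [64.84 78.6  95.3 ]
green [75.63 81.03 89.42] white [81.32 83.15 84.9 ] 460 yellow [64.87 78.59 95.31]
green [75.63 81.02 89.43] white [81.29 83.12 84.86] 459 yellow [64.87 78.6  95.3 ]
```

The bubble has settled about 0–2 mm toward the knob, so I'll turn the knob a little further anticlockwise.

```bash
python3 -m jog '{"angular":[[0,0,-5],[0,0,-5],[0,0,-5],[0,0,-5],[0,0,-5]],"travel":[[0,0,0],[0,0,0],[0,0,0],[0,0,0],[0,0,0]],"fingers":[1,1,1,1,1]}'
python3 -m jog '{"angular":[[0,0,0],[0,0,0],[0,0,0],[0,0,0],[0,0,0]],"travel":[[0,0,0],[0,0,0],[0,0,0],[0,0,0],[0,0,0]],"fingers":[1,1,1,1,1]}'
python3 -m jog '{"angular":[[0,0,0],[0,0,0],[0,0,0],[0,0,0],[0,0,0]],"travel":[[0,0,0],[0,0,0],[0,0,0],[0,0,0],[0,0,0]],"fingers":[1,1,1,1,1]}'
python3 - <<'E'
from bub import *
for i in range(2): bub(get_image("scene")[:,:,::-1].copy())
E
```

```text
clock: 19.73
eef_pos: [435.4, 207.4, 36.5]
tool_rot: [3.139, 0.001, 1.464]
force: [-2.5, -3.3, 23.1]
width: 12.7
clock: 20.35
eef_pos: [435.4, 207.4, 36.5]
tool_rot: [3.139, 0.001, 1.464]
force: [-1.5, -3.7, 22.9]
width: 13.0
clock: 20.98
eef_pos: [435.4, 207.4, 36.5]
tool_rot: [3.139, 0.001, 1.464]
force: [-1.2, -3.2, 23.4]
width: 12.7
green [75.63 83.49 89.45] white [80.86 82.77 84.55] 488 yellow [64.86 78.33 95.25]
green [75.62 83.55 89.43] white [80.78 82.75 84.55] 490 yellow [64.86 78.31 95.25]
```

The bubble is still and within about 1 mm of the middle (82.75 against 82.5 px). I'm handing in.

```bash
python3 -c "
from cell import *
print(finish_job())"
```

```text
the job is handed in; nothing more can be done
None
```

The 100 mm level (level_2) is in the platform's pocket, and I handed in at about 21 s with the knob held down and the bubble centred. `finish_job` reports no verdict, so this rests on my own last checks.

- **Bubble:** two pictures agreed within 0.02 px, about 0.2 px (1 mm) from the vial's middle. The black lines were too small to make out, so I took the middle from the ends of the green vial.
- **Knob:** it was pushed 15 mm down to its stop, with about 23 N of push and the grip on the bar. I judged the press from travel and force, because the red band was not visible.
- **Level:** the scene camera showed it lying flat between the ribs, and nothing suggested it had moved while I turned the knob. The arm blocked the top view, so I have no check from above.
- **Other objects:** level_1, level_3, timer, weight, vial and gauge showed 0 px shift. That check came before the last 5° turn of the knob.

**Failed or disagreed:**
- **First grasp:** it closed on nothing and left the level unmoved. The fingertips stand about 20 mm or more above the TCP height the robot reports. I lowered in small steps and regripped.
- **Camera overlays:** the scene-camera overlay of pocket and level was off by 1–2 px from the top camera's. The final descent was therefore checked by eye and by contact force.

I viewed 11 pictures, one over the budget of 10.

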